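# Reset the console behind its push-latch cover

### The arm

A 6-joint arm with a two-finger parallel gripper is mounted at the origin on the work surface. World frame = base frame: x ahead of the robot, y to its left, z up, the work surface at z = 0. Lengths are in m, angles in degrees, forces in N, time in s.
With the tool pointing down it reaches from about 0.4 to 0.825 m from the base axis. Payload 7 kg.
Tool frame: the origin (TCP) lies at the very end of the fingers, on their centre line; the grasp point (between the pads) lies 19 mm behind it; z points along the fingers, y is the line along which they close (so a half turn about z gives the same grasp; the last joint's range is limited). The gripper opens to 88 mm and grips with 3 to 60 N. Pads are 19 mm wide; open, the fingers measure 130 mm over their backs; the gripper's body (78 mm by 193 mm) begins 47 mm behind the grasp point.
Start: joints at [83.428, 20.546, 0.682, 0, -70.136, -16.507], TCP at [0.265, 0.621, 0.227] pointing down, gripper open.
Joint ranges: [-176.03, 176.03], [-82.01, 121.73], [-58.28, 71.71], [-173.87, 95.51], [-174.79, -0.11], [-173.66, 173.66]. Speed limits (degrees/s): [136.94, 136.94, 172.46, 180, 180, 180].

### API

Orientations are given as [roll, pitch, yaw] about the fixed x, y, z axes, in that order (R = Rz(yaw) Ry(pitch) Rx(roll)).
In Python, from plant import ctrl gives the robot as it stands.
- The arm moves only by the tool carry_out, never from a script. Its argument "deltas" is a list that holds one entry, the list of rows, each a list of 5 numbers: the shift along the tool's x, y, z scaled (see below), then the turn about the tool's z scaled (see below), then the opening, from -1 (shut) to 1 (fully open). A call has 1 to 5 rows; each row is the pose to reach, as a shift and turn from the pose commanded when the call began, along the tool's axes at that moment, turning the shorter way round; what a row does not reach only later rows make up. The controller multiplies each number of a shift by 20 cm and each number of a turn by 2 pi rad. A row lasts 1/10 s, in which the tool goes at most 50 mm and 8.59 degrees, less where a joint would pass 70% of its speed; a pose out of reach is approached as far as the arm can. A call with a number of a shift or a turn outside -1 to 1 is refused whole. A call with a gripper value outside its range is refused whole. The fingers move at their own pace and stop on an object; the grip force is fixed at half the most. Time passes only in rows, so rows that repeat a pose let the fingers close. It gives the time, the measured TCP pose, the force, the opening and the grip force at its end, in the units of the state.
- ctrl.get_obs(): the state, without advancing time (a new reading comes with each control period).
- ctrl.snapshot(name): name is "side" or "top" or "wrist"; returns a dict with "color" (420x560x3 uint8, red, green, blue), "camera_matrix" (3x3 intrinsics, pixels), "k1" (the pictures are not rectified: a ray, as slopes to the right and down, at radius r is drawn at 1 + k1 r^2 times it, then the intrinsics apply), "R" (3x3) and "t" (3): a world point X has camera coordinates R X + t. Camera axes: x right, y down, z forward; pixel columns grow to the right and rows downward; lengths in m; the calibration is good to about 2 mm. A picture is of the moment at which its call begins. There is no depth.
- ctrl.close_job(): hands the job in; it is judged then, once.
Trained networks look in a picture, given as the dict that the camera call returned (one of the last four; its "shot" number tells which), for a name from the list of things; names that differ only in an ending like _2 or _b are one class to them, and where a whole thing is asked for, a point or a joint stands for the part that bears it (a point fixed in the world has none). Each returns a list of dicts, best first, with "p" (0 to 1); they miss things now and then, are a little off and sometimes report something else, mostly with a low value. They report only what shows in the picture. A call takes as long as a camera call.
- ctrl.search_frame(picture, name): "centre" ([column, row] in pixels, amid what is visible of it).
- ctrl.silhouettes(picture, name): "mask" (420x560 bool, what is visible of it) and "centre" ([column, row] in pixels, amid what is visible of it).
- ctrl.spot_point(picture, name): "centre" ([column, row] in pixels: a listed point, or the origin of a listed thing).
The state is a dict: "clock": time; "joint_pos": joint angles; "qvel": joint speeds; "tau": joint torques, N m; "tool_pos": TCP position; "orientation": TCP orientation; "force": force on the tool from outside, world axes, zero at the start; "moment": the same for the moment, N m; "opening": finger opening in m; "gripper_force": force on a finger pad.
Only numpy, scipy, OpenCV 4.12 (cv2) and the standard library are available. Lean on these libraries where they do the work, as an engineer would, in place of code of your own. Each camera call takes 0.05 s, during which the arm holds its last target. There are 200 camera calls.

### The job

Press the console's metal cover near its ribbed edge so that it pops fully open, press the large button underneath all the way down and let it come back up, then push the cover shut and press it until it latches flush again. Leave the small button and everything lying around alone, and do not pick anything up.

Things in the scene. Friction and masses are not known exactly. Their poses are not given: they have to be found in the camera images.
- console: White fixed bench console, 90 mm high. Origin on the table under the centre of its top opening; x away from the robot (turned up to 0.4 rad), y left, z up. Box: x -100 to 100, y -130 to 110 mm. Opening: x -62 to 62, y -72 to 72 mm, closed by a metal cover; its floor, 31 mm above the table, carries two buttons about 62 mm apart in x.
- cover (a joint): Angle (rad) of the push-latch cover: 0 latched flush, 1.45 popped open (stop), -0.074 pressed to the lower stop (9 mm down at the ribs, 3 to 6 N). Pressed to the stop from latched and let go, it springs open in about 1 s. Pushed shut from open (1 to 4 N, round the hinge) and pressed to the stop, it stays latched when let go. Short of the stop it does not latch.
- cover_press (a point): The place to press: on the cover's outer face amid four thin black ribs, mid width, 117.5 mm from the hinge axis, 21.5 mm from the free edge; shut, 90 mm above the table. Moves with the cover. Axes: x along the hinge, y from free edge to hinge, z out of the outer face (up when shut).
- cover_edge (a point): Middle of the cover's free edge, 139 mm from the hinge axis, on the console's -y side when shut. Axes as cover_press. The cover is an aluminium plate 120 mm wide along the hinge, 5 mm thick. Springing open it pushes a finger in its way with about 2 N: draw away upward and to the console's -y.
- latch_case (a point): Top of the small steel latch under the free edge, inside the opening, 70 mm above the table: two fixed cheeks filling 36 mm in x and 26 mm in y, against the opening's -y wall; keep fingers off it.
- cover_hinge (a point): Fixed point on the cover's hinge axis at its mid width, 87.5 mm above the table (cover mid-thickness); axes as the console's, hinge axis along x.
- large_button (a joint): Travel of the large button in m: 0 up, 0.006 fully down; spring return, about 5 N fully down.
- large_button_top (a point): Centre of the top of the large round black button, 32 mm across, in a steel collar 48 mm across, under the cover, its top 49 mm above the table and 6 mm above its collar; z up. It may be on either side in x, about 62 mm from the small one; pressed straight down.
- small_button (a joint): Travel of the small button in m: 0 up, 0.006 fully down. Not to be pressed.
- small_button_top (a point): Centre of the top of the small round black button, 16 mm across, in a steel collar 32 mm across, beside the large one under the cover, its top 49 mm above the table; z up.
- coil_case: Bystander: grey printed coil case, 70 x 55 x 14 mm, with a copper disc in it, on the round wooden board to the left. Origin at its underside centre.
- printed_ring: Bystander: white printed ring, 64 mm across, 10 mm high, on the round board. Origin at its underside centre.
- orange_disc: Bystander: orange printed disc, 80 mm across, 12 mm high, on the table beside the console's latch side. Origin at its underside centre.
- magnet_puck: Bystander: grey disc, 34 mm across, 12 mm high, lying on the console's top on the fixed strip beside the cover's latch edge. Origin at its underside centre.
- driver: Bystander: screwdriver lying on the table between the robot and the console. Origin at its underside, at its middle.
- ink_bottle: Bystander: small white bottle with black cap, 36 mm across, 85 mm high, standing on the table beside the console's hinge side. Origin at its underside centre.
- white_frame: Bystander: shallow white tray, 90 x 60 x 16 mm, on the table near the console's front corner on the latch side. Origin at its underside centre.

How it is judged:
By the outcome, as a careful person would: the job done as asked, in the order asked, and still so for the second after the job is handed in, with the robot touching nothing.
It also fails if it takes over 54 s, if anything falls off the work surface, if the arm or the gripper's body presses on something with over 40 N, if the wrist force passes 120 N, or if a joint passes its speed limit or range.

## Working session

There is one attempt and no reset: what is moved stays moved. The work goes in short steps, Python scripts to look and compute and a tool call to move; the robot and the scene stay as the last step left them, time stands still between calls to the robot, and variables do not carry over. Pictures are saved under pics/ and viewed, at most 10 in all, crops included, and the job is handed in when it is done.

Besides the shell and the picture viewer there is one more tool, called after "Emit:" by a JSON object that holds its "name" and its "arguments", one argument or row to a line. carry_out: Moves the arm, as the interface text tells. Its arguments: {"type":"object","properties":{"deltas":{"type":"array"}},"required":["deltas"]}

```bash
mkdir -p pics
cat > h.py <<'E'
import numpy as np, cv2
from scipy.spatial.transform import Rotation as Ro
from plant import ctrl
def pix2z(s,c,z):
    K=s["camera_matrix"];k1=s["k1"];R=np.array(s["R"]);t=np.array(s["t"])
    d=np.linalg.inv(K)@np.array([c[0],c[1],1.]);d=d[:2]/d[2];u=d.copy()
    for _ in range(20): u=d/(1+k1*(u@u))
    r=R.T@np.array([u[0],u[1],1]);o=-R.T@t
    return o+r*(z-o[2])/r[2]
def proj(s,X):
    p=np.array(s["R"])@np.array(X)+np.array(s["t"]);u=p[:2]/p[2];u=u*(1+s["k1"]*(u@u))
    return (s["camera_matrix"]@np.array([u[0],u[1],1]))[:2]
def save(s,n): cv2.imwrite("pics/"+n+".png",cv2.cvtColor(s["color"],cv2.COLOR_RGB2BGR))
def tool(o=None):
    o=o or ctrl.get_obs();return np.array(o["tool_pos"]),Ro.from_euler('xyz',o["orientation"],degrees=True).as_matrix()
def rel(X):  # row shift units to reach world point
    p,R=tool();return np.round(R.T@(np.array(X)-p)/0.2,4)
E
python3 - <<'E'
from h import *
o=ctrl.get_obs();print(o)
for n in("top","side"):
    s=ctrl.snapshot(n);save(s,n+"0")
    print(n,np.round(-np.array(s["R"]).T@s["t"],3))
    for nm,z in(("cover_press",.09),("cover_edge",.09),("cover_hinge",.0875),("latch_case",.07),("console",0),("magnet_puck",.09),("orange_disc",0),("ink_bottle",0),("white_frame",0),("driver",0)):
        for d in ctrl.spot_point(s,nm)[:2]: print(nm,np.round(d["centre"]),round(d["p"],2),np.round(pix2z(s,d["centre"],z),3))
a=cv2.imread("pics/top0.png");b=cv2.imread("pics/side0.png")
E
```

```text
{'clock': 0.0, 'joint_pos': array([ 8.34281287e+01,  2.05916386e+01,  6.32688944e-01, -1.94601282e-02,
       -7.01353743e+01, -1.65059500e+01]), 'qvel': array([ 0.03202909, -0.13521442,  0.0008028 ,  0.02030245,  0.0074323 ,
       -0.10927657]), 'tau': array([ 1.35931070e-03, -5.82722855e+01,  2.93055564e+01,  6.99740767e+00,
        6.90290850e-03, -1.36928497e-04]), 'tool_pos': array([0.26443374, 0.62050918, 0.22561422]), 'orientation': array([ 1.79904365e+02, -9.26161518e-03, -2.30844411e+01]), 'force': array([-0.14373885, -0.42873177,  0.36384732]), 'moment': array([0.05300061, 0.02798089, 0.01064927]), 'gripper_force': 0.0, 'opening': 0.08753305639540003}
top [0.224 0.069 1.517]
cover_press [368. 185.] 0.81 [ 0.551 -0.154  0.09 ]
cover_edge [376. 192.] 0.82 [ 0.531 -0.176  0.09 ]
cover_hinge [329. 173.] 0.62 [ 0.588 -0.047  0.087]
latch_case [369. 196.] 0.8 [ 0.524 -0.159  0.07 ]
latch_case [393. 178.] 0.64 [ 0.575 -0.228  0.07 ]
console [348. 187.] 0.93 [ 0.567 -0.107  0.   ]
orange_disc [407. 218.] 0.87 [ 0.474 -0.276  0.   ]
ink_bottle [301. 157.] 0.57 [0.659 0.029 0.   ]
w
[... 229 characters left out ...]
er_edge [287. 304.] 0.64 [ 0.536 -0.171  0.09 ]
cover_edge [295. 306.] 0.35 [ 0.551 -0.176  0.09 ]
cover_hinge [306. 256.] 0.7 [ 0.589 -0.05   0.088]
cover_hinge [290. 308.] 0.64 [ 0.541 -0.18   0.088]
latch_case [289. 307.] 0.56 [ 0.542 -0.166  0.07 ]
console [296. 304.] 0.86 [ 0.563 -0.116  0.   ]
magnet_puck [306. 324.] 0.84 [ 0.568 -0.219  0.09 ]
magnet_puck [295. 304.] 0.17 [ 0.552 -0.171  0.09 ]
orange_disc [267. 376.] 0.85 [ 0.489 -0.277  0.   ]
orange_disc [328. 251.] 0.46 [0.661 0.034 0.   ]
ink_bottle [328. 252.] 0.72 [0.659 0.029 0.   ]
ink_bottle [220. 149.] 0.66 [0.376 0.484 0.   ]
white_frame [203. 369.] 0.58 [ 0.364 -0.256  0.   ]
driver [231. 290.] 0.57 [ 0.418 -0.069  0.   ]
```

View pics/top0.png

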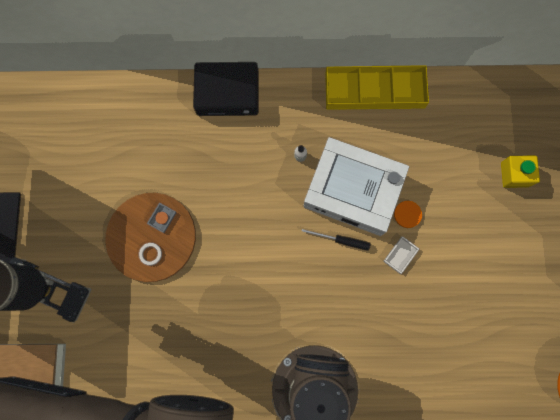

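View pics/side0.png

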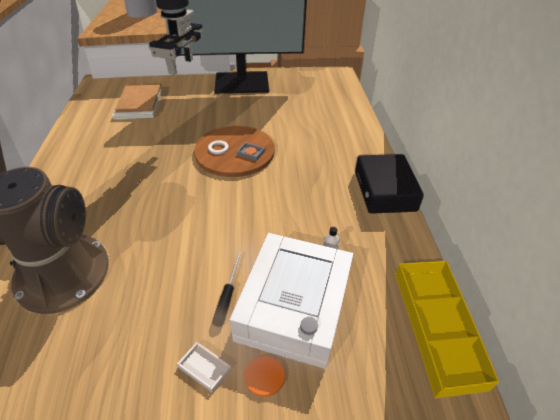

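The top view shows the console around (357,187), turned about -0.3 rad, with the ribs at (370,187), the puck at (394,178) and the hinge side at the upper left. Everything agrees with the network's points. Next I move above the ribs.

Emit:
{"name": "carry_out", "arguments": {
  "deltas": [
    [[0.71,0.757,-0.07,0,-1],[0.71,0.757,-0.07,0,-1],[0.71,0.757,-0.07,0,-1],[0.71,0.757,-0.07,0,-1],[0.71,0.757,-0.07,0,-1]]
  ]
}}

```text
clock: 1.6
tool_pos: [0.3369, 0.422, 0.2418]
orientation: [-179.9, 0.0, -23.2]
force: [0.5, 1.2, 1.6]
opening: 0.0529
gripper_force: 0.0
```

Emit:
{"name": "carry_out", "arguments": {
  "deltas": [
    [[0.71,0.757,-0.07,0,-1],[0.71,0.757,-0.07,0,-1],[0.71,0.757,-0.07,0,-1],[0.71,0.757,-0.07,0,-1],[0.71,0.757,-0.07,0,-1]]
  ]
}}

```text
clock: 2.1
tool_pos: [0.4079, 0.2276, 0.2554]
orientation: [-179.9, -0.0, -23.2]
force: [1.2, -0.1, 1.3]
opening: 0.0131
gripper_force: 0.0
```

Emit:
{"name": "carry_out", "arguments": {
  "deltas": [
    [[0.71,0.757,-0.07,0,-1],[0.71,0.757,-0.07,0,-1],[0.71,0.757,-0.07,0,-1],[0.71,0.757,-0.07,0,-1],[0.71,0.757,-0.07,0,-1]]
  ]
}}

```text
clock: 2.6
tool_pos: [0.4797, 0.0327, 0.2689]
orientation: [180.0, -0.0, -23.3]
force: [-0.5, 0.9, -0.8]
opening: 0.0004
gripper_force: 0.0
```

Emit:
{"name": "carry_out", "arguments": {
  "deltas": [
    [[0,0,0,0.119,-1],[0,0,0,0.119,-1],[0,0,0,0.119,-1],[0,0,0,0.119,-1],[0,0,0,0.119,-1]]
  ]
}}

```text
clock: 3.1
tool_pos: [0.4786, 0.037, 0.2685]
orientation: [-180.0, 0.0, -66.2]
force: [-0.1, -0.3, -0.8]
opening: 0.0002
gripper_force: 0.0
```

Emit:
{"name": "carry_out", "arguments": {
  "deltas": [
    [[0,0,0,0.119,-1],[0,0,0,0.119,-1],[0,0,0,0.119,-1],[0,0,0,0.119,-1],[0,0,0,0.119,-1]]
  ]
}}

```text
clock: 3.6
tool_pos: [0.4786, 0.0371, 0.2685]
orientation: [180.0, 0.0, -109.1]
force: [-0.9, -0.8, -0.2]
opening: 0.0006
gripper_force: 0.0
```

Run:
```python
from h import *
o=ctrl.get_obs();print(o["clock"],o["tool_pos"],o["orientation"],o["joint_pos"],o["opening"])
for n in("wrist","top","side"):
    s=ctrl.snapshot(n);save(s,n+"1")
    for nm,z in(("cover_press",.09),("cover_edge",.09),("cover_hinge",.0875),("magnet_puck",.09)):
        for d in ctrl.spot_point(s,nm)[:1]: print(n,nm,np.round(d["centre"]),round(d["p"],2),np.round(pix2z(s,d["centre"],z),4))
```

```text
3.6 [0.47861187 0.03709044 0.2684973 ] [ 1.79998835e+02  1.25813250e-02 -1.09076387e+02] [ 2.79729258e+01  2.58282895e-01 -1.91199872e+01 -9.99175537e-03
 -7.06133152e+01 -4.70459969e+01] 0.0005788343852716471
wrist cover_press [152.  30.] 0.9 [ 0.5471 -0.1624  0.09  ]
wrist cover_edge [156.  10.] 0.78 [ 0.5358 -0.1775  0.09  ]
wrist cover_hinge [166. 147.] 0.67 [ 0.5833 -0.0498  0.0875]
top cover_press [370. 187.] 0.85 [ 0.5457 -0.1582  0.09  ]
top cover_edge [330. 174.] 0.71 [ 0.5838 -0.0502  0.09  ]
top cover_hinge [332. 173.] 0.61 [ 0.5875 -0.0544  0.0875]
top magnet_puck [388. 178.] 0.46 [ 0.5708 -0.2108  0.09  ]
side cover_press [292. 299.] 0.76 [ 0.5469 -0.1594  0.09  ]
side cover_edge [288. 305.] 0.74 [ 0.5383 -0.1726  0.09  ]
side cover_hinge [307. 258.] 0.71 [ 0.5904 -0.055   0.0875]
side magnet_puck [307. 325.] 0.66 [ 0.5699 -0.2203  0.09  ]
```

View pics/wrist1.png

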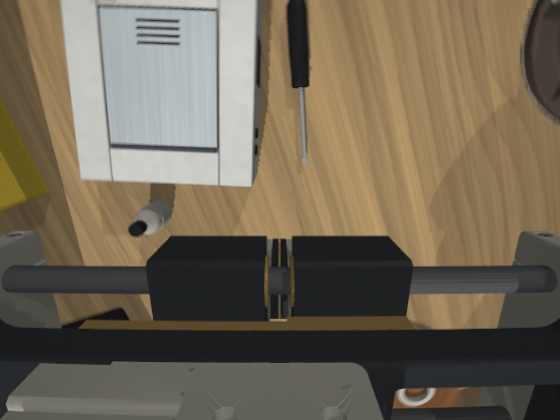

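The wrist view shows the cover from the hinge line, (110,149) to (217,151), up to the ribs at about (158,31). The bottle is at (150,218).

Run:
```python
from h import *
s=ctrl.snapshot("wrist")
P={k:pix2z(s,c,.09)[:2] for k,c in dict(hl=(110,148),hr=(217,150),l=(99,8),r=(216,8),rib1=(137,19),rib1b=(179,20),rib4=(138,43),rib4b=(180,44),cl=(81,181),cr=(251,185)).items()}
for k in P: print(k,P[k].round(4))
f=lambda a,b:np.degrees(np.arctan2(*(P[b]-P[a])[::-1]))
print(f("hr","hl"),f("cr","cl"),f("l","hl")-90,f("r","hr")-90, f("rib1b","rib1"))
print("press",np.mean([P[k] for k in("rib1","rib1b","rib4","rib4b")],axis=0),"hinge",(P["hl"]+P["hr"])/2,np.linalg.norm(P["hl"]-P["hr"]),np.linalg.norm(P["cl"]-P["cr"]))
```

```text
hl [ 0.6435 -0.0696]
hr [ 0.53   -0.0281]
l [ 0.591  -0.1999]
r [ 0.4789 -0.1597]
rib1 [ 0.5585 -0.1773]
rib1b [ 0.5184 -0.162 ]
rib4 [ 0.5671 -0.1566]
rib4b [ 0.5262 -0.1411]
cl [ 0.6934 -0.0469]
cr [0.5078 0.0216]
-20.0934466698033 -20.24699207828726 -21.93087238952353 -21.21546807332149 -20.869938658912993
press [ 0.54255848 -0.15925477] hinge [ 0.58675859 -0.04880425] 0.12080376676208886 0.19789911497139115
```

Emit:
{"name": "carry_out", "arguments": {
  "deltas": [
    [[0.824,-0.634,0.6,0.0045,-1],[0.824,-0.634,0.6,0.0045,-1],[0.824,-0.634,0.6,0.0045,-1],[0.824,-0.634,0.6,0.0045,-1],[0.824,-0.634,0.6,0.0045,-1]]
  ]
}}

```text
clock: 4.9
tool_pos: [0.5456, -0.1628, 0.147]
orientation: [180.0, -0.0, -110.4]
force: [1.3, 0.8, 0.5]
opening: 0.0005
gripper_force: 0.0
```

Emit:
{"name": "carry_out", "arguments": {
  "deltas": [
    [[0,0,0.2,0,-1],[0,0,0.2,0,-1],[0,0,0.2,0,-1]]
  ]
}}

```text
clock: 5.2
tool_pos: [0.5452, -0.1608, 0.1087]
orientation: [179.9, -0.1, -110.4]
force: [0.8, -0.1, 1.0]
opening: 0.0004
gripper_force: 0.0
```

Run:
```python
from h import *
o=ctrl.get_obs();print(o["clock"],o["tool_pos"],o["orientation"],o["force"])
print(rel([.5445,-.160,.091]))
s=ctrl.snapshot("side");save(s,"side2");i=cv2.imread("pics/side2.png")[180:400,180:400];cv2.imwrite("pics/side2c.png",cv2.resize(i,None,fx=2.7,fy=2.7))
```

```text
5.2 [ 0.54520465 -0.16082589  0.10866012] [ 1.79904331e+02 -6.88809170e-02 -1.10363712e+02] [ 0.8208725  -0.07090203  0.9637555 ]
[-0.0028  0.0046  0.0883]
```

View pics/side2c.png

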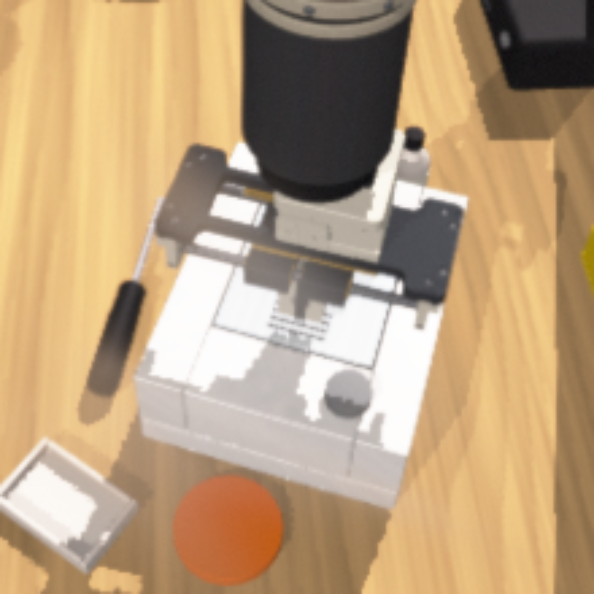

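The crop shows the closed fingertips over the ribs (about (300,315)), clear of the puck. Pressing down now.

Emit:
{"name": "carry_out", "arguments": {
  "deltas": [
    [[0,0,0.07,0,-1],[0,0,0.1,0,-1],[0,0,0.12,0,-1],[0,0,0.135,0,-1],[0,0,0.135,0,-1]]
  ]
}}

```text
clock: 5.75
tool_pos: [0.5464, -0.1603, 0.0823]
orientation: [-179.9, 0.0, -110.3]
force: [1.7, 1.9, 2.5]
opening: 0.0
gripper_force: 1.3
```

Emit:
{"name": "carry_out", "arguments": {
  "deltas": [
    [[0,0,0.012,0,-1],[0,0,0.02,0,-1],[0,0,0.02,0,-1],[0,0,0.02,0,-1]]
  ]
}}

```text
clock: 6.15
tool_pos: [0.5467, -0.1605, 0.0813]
orientation: [-179.8, 0.0, -110.3]
force: [-7.9, 8.2, 29.2]
opening: 0.0002
gripper_force: 14.4
```

Emit:
{"name": "carry_out", "arguments": {
  "deltas": [
    [[0.12,0,-0.21,0,-1],[0.28,0,-0.4,0,-1],[0.45,0,-0.58,0,-1],[0.62,0,-0.75,0,-1],[0.75,0,-0.85,0,-1]]
  ]
}}

```text
clock: 6.65
tool_pos: [0.4929, -0.3033, 0.251]
orientation: [-179.8, -0.0, -110.4]
force: [1.2, 0.5, -0.5]
opening: 0.0002
gripper_force: 0.0
```

Emit:
{"name": "carry_out", "arguments": {
  "deltas": [
    [[0,0,0,0,-1],[0,0,0,0,-1],[0,0,0,0,-1],[0,0,0,0,-1],[0,0,0,0,-1]]
  ]
}}

```text
clock: 7.15
tool_pos: [0.4933, -0.3006, 0.2467]
orientation: [179.9, -0.0, -110.3]
force: [-0.6, 0.6, -0.3]
opening: 0.0002
gripper_force: 0.0
```

Run:
```python
from h import *
o=ctrl.get_obs();print(o["clock"],o["tool_pos"],o["orientation"],o["force"])
S=[ctrl.snapshot(n) for n in("wrist","top","side")]
for n,s in zip(("wrist","top","side"),S):
    save(s,n+"3")
    for nm,z in(("large_button_top",.049),("small_button_top",.049),("latch_case",.07),("magnet_puck",.09)):
        for d in ctrl.spot_point(s,nm)[:2]: print(n,nm,np.round(d["centre"]),round(d["p"],2),np.round(pix2z(s,d["centre"],z),4))
w=cv2.imread("pics/wrist3.png");i=cv2.imread("pics/side3.png")[180:390,190:390]
cv2.imwrite("pics/m3.png",np.hstack([cv2.resize(w,(500,375)),cv2.resize(i,(300,375))]))
```

```text
7.15 [ 0.49330663 -0.30058136  0.24672233] [ 1.79910777e+02 -8.88899575e-03 -1.10316141e+02] [-0.56818575  0.59318374 -0.34303497]
top small_button_top [300. 158.] 0.54 [0.6421 0.0312 0.049 ]
top small_button_top [342. 160.] 0.25 [ 0.6338 -0.0877  0.049 ]
top latch_case [334. 164.] 0.67 [ 0.6194 -0.0637  0.07  ]
top magnet_puck [327. 173.] 0.41 [ 0.5865 -0.0413  0.09  ]
top magnet_puck [349. 191.] 0.15 [ 0.5336 -0.1     0.09  ]
side latch_case [289. 305.] 0.56 [ 0.5403 -0.161   0.07  ]
side magnet_puck [308. 324.] 0.49 [ 0.5718 -0.2189  0.09  ]
```

View pics/m3.png

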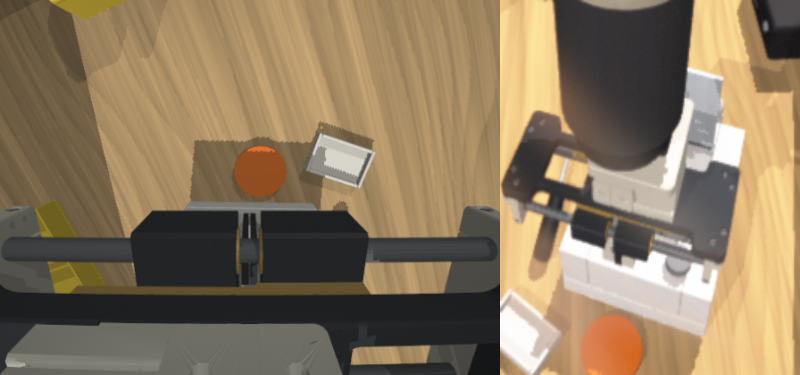

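The side crop shows the cover standing open behind the gripper, and the arm blocks the view of the opening. I'll move the arm to the hinge side, high up, for a clear look.

Emit:
{"name": "carry_out", "arguments": {
  "deltas": [
    [[-0.3,0.2,-0.28,0,-1],[-0.6,0.39,-0.28,0,-1],[-0.82,0.39,-0.28,0,-1],[-0.82,0.39,-0.28,0,-1],[-0.82,0.39,-0.28,0,-1]]
  ]
}}

```text
clock: 8.4
tool_pos: [0.4779, -0.1164, 0.3051]
orientation: [-179.8, 0.1, -110.1]
force: [0.0, -0.7, 0.2]
opening: 0.0004
gripper_force: 0.0
```

Emit:
{"name": "carry_out", "arguments": {
  "deltas": [
    [[-0.82,0.39,-0.28,0,-1],[-0.82,0.39,-0.28,0,-1],[-0.82,0.39,-0.28,0,-1],[-0.82,0.39,-0.28,0,-1],[-0.82,0.39,-0.28,0,-1]]
  ]
}}

```text
clock: 8.9
tool_pos: [0.4617, 0.0638, 0.3612]
orientation: [-179.9, 0.1, -110.1]
force: [-0.6, -0.4, -0.6]
opening: 0.0001
gripper_force: 0.0
```

Run:
```python
from h import *
o=ctrl.get_obs();print(o["clock"],o["tool_pos"],o["orientation"],o["force"])
S=[ctrl.snapshot(n) for n in("wrist","top","side")]
for n,s in zip(("wrist","top","side"),S):
    save(s,n+"4")
    for nm,z in(("large_button_top",.049),("small_button_top",.049),("latch_case",.07),("magnet_puck",.09),("cover_edge",.225)):
        for d in ctrl.spot_point(s,nm)[:2]: print(n,nm,np.round(d["centre"]),round(d["p"],2),np.round(pix2z(s,d["centre"],z),4))
w=cv2.imread("pics/wrist4.png");i=cv2.imread("pics/side4.png")[210:350,220:370]
cv2.imwrite("pics/m4.png",np.hstack([cv2.resize(w,(400,300)),cv2.resize(i,(400,373))[:300]]) if 0 else np.vstack([cv2.resize(w,(400,300)),cv2.resize(i[:112],(400,299))]))
```

```text
8.9 [0.46171206 0.06382968 0.36123049] [-1.79882811e+02  1.40535743e-01 -1.10149728e+02] [-0.56314022 -0.38386729 -0.59718239]
wrist large_button_top [154.  70.] 0.94 [ 0.5842 -0.1392  0.049 ]
wrist large_button_top [164. 188.] 0.74 [0.6471 0.0262 0.049 ]
wrist small_button_top [193.  69.] 0.59 [ 0.5291 -0.1208  0.049 ]
wrist latch_case [166.  33.] 0.83 [ 0.5403 -0.1706  0.07  ]
wrist cover_edge [115. 116.] 0.68 [ 0.5819 -0.0651  0.225 ]
top large_button_top [359. 179.] 0.47 [ 0.5796 -0.1344  0.049 ]
top small_button_top [354. 199.] 0.46 [ 0.5205 -0.1189  0.049 ]
top latch_case [371. 194.] 0.62 [ 0.5301 -0.1654  0.07  ]
top latch_case [148. 252.] 0.46 [0.372  0.4557 0.07  ]
top magnet_puck [345. 188.] 0.72 [ 0.5447 -0.091   0.09  ]
top magnet_puck [392. 178.] 0.62 [ 0.5715 -0.2203  0.09  ]
top cover_edge [341. 163.] 0.82 [ 0.5792 -0.067   0.225 ]
side large_button_top [310. 300.] 0.56 [ 0.5897 -0.1375  0.049 ]
side small_button_top [264. 380.] 0.58 [ 0.4821 -0.3044  0.049 ]
side small_button_top [282. 296.] 0.45 [ 0.5313 -0.1238  0.049 ]
side magnet_puck [305. 324.] 0.62 [ 0.5655 -0.217   0.09  ]
side cover_edge [308. 215.] 0.98 [ 0.5819 -0.0589  0.225 ]
```

View pics/m4.png

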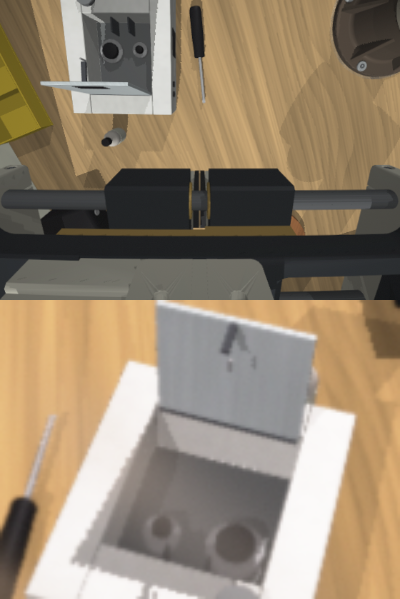

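The pictures show the cover fully open. The large button is on the far side ((110,50) in the wrist half, (237,545) in the side half) and the small one is nearer the robot. The three cameras agree on about (0.585,-0.137), which fits the 31 mm offset.

Emit:
{"name": "carry_out", "arguments": {
  "deltas": [
    [[0.73,-0.925,0.3,-0.001,-1],[0.73,-0.925,0.3,-0.001,-1],[0.73,-0.925,0.3,-0.001,-1],[0.73,-0.925,0.3,-0.001,-1],[0.73,-0.925,0.3,-0.001,-1]]
  ]
}}

```text
clock: 10.3
tool_pos: [0.5847, -0.1429, 0.2986]
orientation: [180.0, -0.0, -110.0]
force: [0.9, 2.0, 0.4]
opening: 0.0006
gripper_force: 0.0
```

Emit:
{"name": "carry_out", "arguments": {
  "deltas": [
    [[0,0,0,0,-1],[0,0,0,0,-1]]
  ]
}}

```text
clock: 10.5
tool_pos: [0.5839, -0.1418, 0.2983]
orientation: [179.9, -0.1, -110.1]
force: [0.1, 1.0, 1.1]
opening: 0.0004
gripper_force: 0.0
```

Run:
```python
from h import *
o=ctrl.get_obs();print(o["clock"],o["tool_pos"],o["orientation"],o["force"])
print(rel([.585,-.137,.11]))
s=ctrl.snapshot("wrist");save(s,"wrist5")
for nm,z in(("large_button_top",.049),("small_button_top",.049),("magnet_puck",.09)):
    for n in ("wrist",):
        for d in ctrl.spot_point(s,nm)[:2]: print(n,nm,np.round(d["centre"]),round(d["p"],2),np.round(pix2z(s,d["centre"],z),4))
```

```text
10.5 [ 0.58385733 -0.14178058  0.29829597] [ 1.79877564e+02 -5.42548891e-02 -1.10140649e+02] [0.11287596 0.98380398 1.1000373 ]
[-2.530e-02  9.000e-04  9.415e-01]
wrist large_button_top [282. 180.] 0.75 [ 0.581  -0.1375  0.049 ]
wrist small_button_top [322. 182.] 0.5 [ 0.5296 -0.1155  0.049 ]
wrist magnet_puck [265. 119.] 0.59 [ 0.5721 -0.2207  0.09  ]
```

Emit:
{"name": "carry_out", "arguments": {
  "deltas": [
    [[-0.02,0,0.2,0,-1],[-0.02,0,0.45,0,-1],[-0.02,0,0.7,0,-1],[-0.02,0,0.94,0,-1],[-0.02,0,0.94,0,-1]]
  ]
}}

```text
clock: 11.2
tool_pos: [0.5825, -0.1361, 0.108]
orientation: [179.7, -0.1, -110.0]
force: [1.5, 5.8, -9.4]
opening: 0.0007
gripper_force: 5.8
```

Emit:
{"name": "carry_out", "arguments": {
  "deltas": [
    [[0,0,0.1,0,-1],[0,0,0.2,0,-1],[0,0,0.27,0,-1],[0,0,0.27,0,-1]]
  ]
}}

```text
clock: 11.6
tool_pos: [0.5844, -0.1363, 0.0568]
orientation: [179.9, -0.0, -110.0]
force: [0.1, 0.4, -0.8]
opening: 0.0
gripper_force: 0.0
```

Run:
```python
from h import *
o=ctrl.get_obs();print(o["clock"],o["tool_pos"],o["force"])
s=ctrl.snapshot("side");save(s,"side6")
i=cv2.imread("pics/side6.png")[190:350,220:380];cv2.imwrite("pics/side6c.png",cv2.resize(i,(600,600)))
```

```text
11.6 [ 0.58443854 -0.13634218  0.05675798] [ 0.12940393  0.4266248  -0.84302007]
```

View pics/side6c.png

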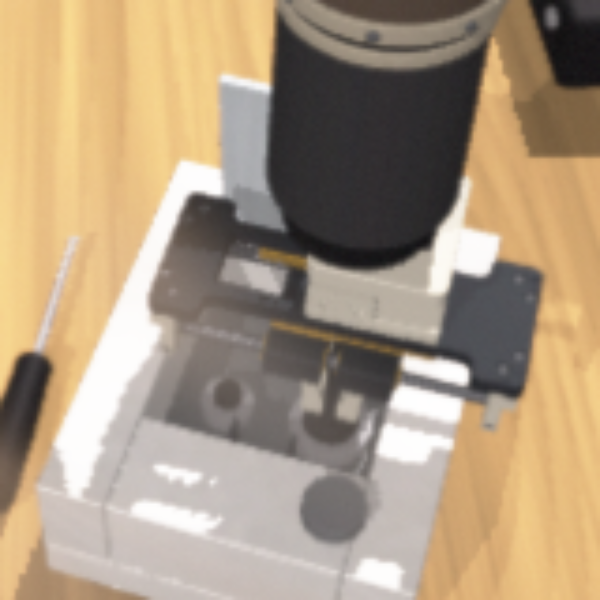

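The tips sit over the large button (about (330,410)), clear of the cover, the puck and the small button. Pressing.

Emit:
{"name": "carry_out", "arguments": {
  "deltas": [
    [[0,0,0.035,0,-1],[0,0,0.055,0,-1],[0,0,0.075,0,-1],[0,0,0.085,0,-1],[0,0,0.085,0,-1]]
  ]
}}

```text
clock: 12.15
tool_pos: [0.587, -0.1369, 0.0465]
orientation: [-179.7, 0.0, -109.9]
force: [-14.4, 8.2, 45.0]
opening: 0.0002
gripper_force: 22.3
```

Run:
```python
from h import *
o=ctrl.get_obs();print(o["clock"],o["tool_pos"],o["orientation"],o["force"],o["moment"])
S=[ctrl.snapshot(n) for n in("side","wrist")]
a=cv2.cvtColor(S[0]["color"],cv2.COLOR_RGB2BGR)[250:350,240:340];b=cv2.cvtColor(S[1]["color"],cv2.COLOR_RGB2BGR)[80:330,155:405]
cv2.imwrite("pics/m7.png",np.hstack([cv2.resize(a,(400,400),interpolation=cv2.INTER_CUBIC),cv2.resize(b,(400,400))]))
```

```text
12.15 [ 0.58704598 -0.13692501  0.04652212] [-1.79716244e+02  4.69041266e-02 -1.09895397e+02] [-14.4453877    8.2042227   45.03006654] [3.02753974e+00 5.07975827e+00 3.66259351e-03]
```

View pics/m7.png

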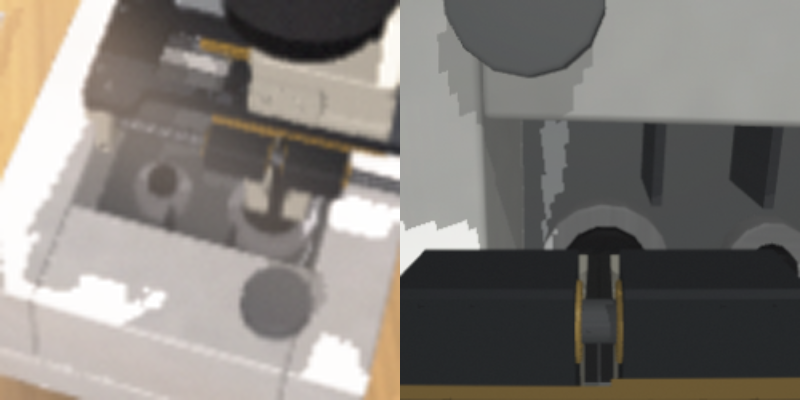

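Emit:
{"name": "carry_out", "arguments": {
  "deltas": [
    [[0,0,0,0,-1],[0,0,0,0,-1],[0,0,0,0,-1]]
  ]
}}

```text
clock: 12.55
tool_pos: [0.5871, -0.1369, 0.0466]
orientation: [-179.7, 0.1, -109.9]
force: [-13.6, 9.1, 44.0]
opening: 0.0004
gripper_force: 22.2
```

Emit:
{"name": "carry_out", "arguments": {
  "deltas": [
    [[0,0,-0.025,0,-1],[0,0,-0.025,0,-1],[0,0,-0.025,0,-1]]
  ]
}}

```text
clock: 12.85
tool_pos: [0.5868, -0.1369, 0.0472]
orientation: [-179.8, 0.1, -110.0]
force: [-1.2, 2.9, 12.2]
opening: 0.0003
gripper_force: 6.3
```

Emit:
{"name": "carry_out", "arguments": {
  "deltas": [
    [[0,0,-0.02,0,-1],[0,0,-0.02,0,-1],[0,0,-0.02,0,-1]]
  ]
}}

```text
clock: 13.15
tool_pos: [0.5859, -0.1371, 0.0498]
orientation: [-179.9, 0.0, -110.0]
force: [2.0, -0.2, 2.7]
opening: 0.0006
gripper_force: 1.7
```

Run:
```python
from h import *
s=ctrl.snapshot("wrist")
for nm in("large_button","small_button","large_button_top","small_button_top"):
    for d in ctrl.silhouettes(s,nm)[:2]: 
        m=d["mask"];r,c=np.where(m);print(nm,round(d["p"],2),d["centre"],r.min(),r.max(),c.min(),c.max(),m.sum())
```

```text
large_button 0.68 [279.1, 229.9] 219 241 257 303 663
small_button 0.51 [390.6, 232.0] 231 242 378 397 70
large_button_top 0.7 [280.1, 229.5] 219 262 256 304 715
small_button_top 0.44 [391.3, 236.1] 231 245 375 399 141
```

Emit:
{"name": "carry_out", "arguments": {
  "deltas": [
    [[0,0,-0.005,0,-1],[0,0,-0.005,0,-1]]
  ]
}}

```text
clock: 13.6
tool_pos: [0.5851, -0.1371, 0.0505]
orientation: [180.0, -0.0, -110.0]
force: [2.1, -0.6, 2.9]
opening: 0.0002
gripper_force: 1.5
```

Emit:
{"name": "carry_out", "arguments": {
  "deltas": [
    [[0,0,-0.005,0,-1],[0,0,-0.005,0,-1]]
  ]
}}

```text
clock: 13.8
tool_pos: [0.5849, -0.1371, 0.0515]
orientation: [180.0, -0.0, -110.0]
force: [2.1, -0.4, 2.4]
opening: 0.0005
gripper_force: 1.2
```

Emit:
{"name": "carry_out", "arguments": {
  "deltas": [
    [[0,0,-0.005,0,-1],[0,0,-0.005,0,-1]]
  ]
}}

```text
clock: 14.0
tool_pos: [0.5847, -0.1371, 0.0524]
orientation: [180.0, -0.0, -110.0]
force: [1.9, -0.9, 1.6]
opening: 0.0005
gripper_force: 0.9
```

Emit:
{"name": "carry_out", "arguments": {
  "deltas": [
    [[0,0,-0.01,0,-1],[0,0,-0.01,0,-1]]
  ]
}}

```text
clock: 14.2
tool_pos: [0.5843, -0.137, 0.0543]
orientation: [179.9, -0.0, -110.0]
force: [-0.1, 0.2, -0.1]
opening: 0.0007
gripper_force: 0.0
```

Emit:
{"name": "carry_out", "arguments": {
  "deltas": [
    [[0,0,-0.02,0,-1],[0,0,-0.02,0,-1]]
  ]
}}

```text
clock: 14.4
tool_pos: [0.5851, -0.1371, 0.0589]
orientation: [180.0, -0.0, -110.0]
force: [-0.6, 0.2, -0.2]
opening: 0.0008
gripper_force: 0.0
```

Run:
```python
from h import *
s=ctrl.snapshot("wrist");save(s,"wrist8")
for nm in("large_button","small_button"):
    for d in ctrl.silhouettes(s,nm)[:2]: 
        m=d["mask"];r,c=np.where(m);print(nm,round(d["p"],2),d["centre"],r.min(),r.max(),c.min(),c.max(),m.sum())
p,R=tool();print(p,ctrl.get_obs()["force"])
for z in(.049,.043):
  for e in (-16,0,16): print(z,e,proj(s,[.584-.353*.016+.935*e/1e3*0,-.137-.935*.016,z]).round(1) if e==0 else '')
for z in (.049,.043): print("front collar/btn edges", z, proj(s,[.584-.353*.016,-.137-.935*.016,z]).round(1), proj(s,[.584-.353*.024,-.137-.935*.024,.043]).round(1))
```

```text
large_button 0.85 [278.8, 229.5] 217 246 256 303 820
small_button 0.69 [377.4, 231.2] 227 235 365 388 152
small_button 0.69 [368.0, 131.1] 0 407 107 559 100631
[ 0.58508336 -0.13704814  0.05852004] [-0.51225779 -0.17674458 -0.24040618]
0.049 -16 
0.049 0 [281.7 221.1]
0.049 16 
0.043 -16 
0.043 0 [281.6 218. ]
0.043 16 
front collar/btn edges 0.049 [281.7 221.1] [281.8 205.4]
front collar/btn edges 0.043 [281.6 218. ] [281.8 205.4]
```

The spring force was felt from about z 0.0535 down to a hard stop at 0.0475, so the button travelled 6 mm. It has come back up. Next I withdraw upward and go over to the outer side of the cover.

Emit:
{"name": "carry_out", "arguments": {
  "deltas": [
    [[0,0,-0.25,0,-1],[0,0,-0.5,0,-1],[0,0,-0.75,0,-1],[0,0,-1,0,-1],[0,0,-1,0,-1]]
  ]
}}

```text
clock: 15.05
tool_pos: [0.5885, -0.1378, 0.2669]
orientation: [-179.3, 0.2, -110.0]
force: [-0.0, -0.7, 0.3]
opening: 0.0007
gripper_force: 0.0
```

Emit:
{"name": "carry_out", "arguments": {
  "deltas": [
    [[0,0,-0.22,0,-1],[0,0,-0.22,0,-1],[-0.2,0.142,-0.22,0.002,-1],[-0.4,0.142,-0.22,0.002,-1],[-0.56,0.142,-0.22,0.002,-1]]
  ]
}}

```text
clock: 15.55
tool_pos: [0.5969, -0.0206, 0.3032]
orientation: [-179.9, 0.1, -110.7]
force: [0.3, -0.4, 0.1]
opening: 0.0003
gripper_force: 0.0
```

Emit:
{"name": "carry_out", "arguments": {
  "deltas": [
    [[0,0,0,0,-1],[0,0,0,0,-1]]
  ]
}}

```text
clock: 15.75
tool_pos: [0.5969, -0.0214, 0.3022]
orientation: [180.0, -0.0, -110.7]
force: [0.1, 0.0, -0.1]
opening: 0.0001
gripper_force: 0.0
```

```bash
cat > sweep.py <<'E'
from h import *
import sys
H=np.array([.586,-.050]);yw=np.radians(-20.7);cx=np.array([np.cos(yw),np.sin(yw)]);cy=np.array([-np.sin(yw),np.cos(yw)])
p,R=tool();d=p[:2]-H;print("console rel",(d@cx).round(4),(d@cy).round(4),p[2].round(4),ctrl.get_obs()["clock"],ctrl.get_obs()["orientation"])
if len(sys.argv)>1:
    for th in range(*map(int,sys.argv[1:])):
        t=np.radians(th);r=.127-.009*th/83
        y=-r*np.cos(t)+.0025*np.sin(t)+.0095;z=.0875+r*np.sin(t)+.0025*np.cos(t)
        X=H+cy*y;print(th,round(y,4),round(z,4),rel([X[0],X[1],z]).round(3))
E
python3 - <<'E'
from h import *
for n,z in(("top",.2255),("side",.2255),("wrist",.2255)):
    s=ctrl.snapshot(n)
    for nm in("cover_edge","magnet_puck","large_button"):
        for d in (ctrl.spot_point if nm!="large_button" else ctrl.search_frame)(s,nm)[:1]: print(n,nm,round(d["p"],2),d["centre"],pix2z(s,d["centre"],z if nm=="cover_edge" else .09).round(4))
E
python3 sweep.py 83 82 -1
```

```text
top cover_edge 0.9 [341.1, 161.0] [ 0.5833 -0.067   0.2255]
top magnet_puck 0.7 [393.2, 179.1] [ 0.5672 -0.2242  0.09  ]
side cover_edge 0.55 [308.3, 215.7] [ 0.5819 -0.0616  0.2255]
side magnet_puck 0.62 [307.7, 324.5] [ 0.5708 -0.2191  0.09  ]
side large_button 0.72 [306.1, 300.2] [ 0.5743 -0.1647  0.09  ]
wrist cover_edge 0.68 [280.1, 161.5] [ 0.5808 -0.0631  0.2255]
wrist magnet_puck 0.7 [236.9, 8.8] [ 0.5709 -0.2223  0.09  ]
wrist large_button 0.83 [257.8, 92.4] [ 0.5818 -0.1326  0.09  ]
console rel 0.0004 0.0297 0.3026 16.35 [-1.79996064e+02  3.14086735e-03 -1.10756765e+02]
83 -0.0024 0.2049 [0.161 0.002 0.488]
```

Emit:
{"name": "carry_out", "arguments": {
  "deltas": [
    [[0,0,0.2,0,-1],[0,0,0.4,0,-1],[0,0,0.485,0,-1],[0.1,0,0.485,0,-1],[0.1,0,0.485,0,-1]]
  ]
}}

```text
clock: 16.85
tool_pos: [0.589, -0.0425, 0.2056]
orientation: [180.0, -0.1, -110.8]
force: [0.5, 0.4, 0.7]
opening: 0.0005
gripper_force: 0.0
```

```bash
python3 sweep.py 85 -1 -5; python3 -c "
from h import *;print(ctrl.get_obs()['force'])"
```

```text
console rel 0.0002 0.0081 0.2056 16.85 [ 1.79963080e+02 -5.75402829e-02 -1.10769022e+02]
85 0.0017 0.2051 [0.032 0.001 0.003]
80 -0.0086 0.2045 [0.084 0.001 0.006]
75 -0.0189 0.203 [0.135 0.001 0.013]
70 -0.029 0.2006 [0.186 0.001 0.026]
65 -0.0389 0.1973 [0.235 0.001 0.042]
60 -0.0486 0.1931 [0.284 0.    0.063]
55 -0.0579 0.1881 [0.33  0.    0.088]
50 -0.0667 0.1822 [0.374 0.    0.117]
45 -0.0751 0.1756 [0.416 0.    0.15 ]
40 -0.0829 0.1683 [0.455 0.    0.187]
35 -0.09 0.1602 [0.49  0.    0.228]
30 -0.0964 0.1515 [0.522 0.    0.271]
25 -0.1021 0.1423 [0.551 0.    0.317]
20 -0.1069 0.1325 [ 0.575 -0.     0.366]
15 -0.111 0.1224 [ 0.595 -0.     0.417]
10 -0.1141 0.1118 [ 0.61 -0.    0.47]
5 -0.1163 0.101 [ 0.621 -0.     0.524]
0 -0.1175 0.09 [ 0.628 -0.     0.579]
[0.46095452 0.40607943 0.72813671]
```

Next I sweep the cover shut along its arc. Shifts in each call are measured from where that call starts.

Emit:
{"name": "carry_out", "arguments": {
  "deltas": [
    [[0.032,0,0.003,0,-1],[0.084,0,0.006,0,-1],[0.135,0,0.013,0,-1],[0.186,0,0.026,0,-1],[0.235,0,0.042,0,-1]]
  ]
}}

```text
clock: 17.35
tool_pos: [0.573, -0.0855, 0.1972]
orientation: [-180.0, 0.0, -110.7]
force: [1.0, 2.3, -0.6]
opening: 0.0007
gripper_force: 1.0
```

Emit:
{"name": "carry_out", "arguments": {
  "deltas": [
    [[0.049,0,0.021,0,-1],[0.095,0,0.046,0,-1],[0.139,0,0.075,0,-1],[0.181,0,0.108,0,-1],[0.22,0,0.145,0,-1]]
  ]
}}

```text
clock: 17.85
tool_pos: [0.5573, -0.1265, 0.1676]
orientation: [180.0, 0.0, -110.7]
force: [1.0, 2.9, 0.6]
opening: 0.0003
gripper_force: 1.1
```

```bash
python3 sweep.py 40 -1 -5
python3 - <<'E'
from h import *
print(ctrl.get_obs()['force'])
s=ctrl.snapshot("side");save(s,"side9")
i=cv2.imread("pics/side9.png")[190:350,220:380];cv2.imwrite("pics/side9c.png",cv2.resize(i,(600,600)))
E
```

```text
console rel 0.0002 -0.0817 0.1676 17.85 [ 1.79998654e+02  2.39371865e-03 -1.10743710e+02]
40 -0.0829 0.1683 [ 0.006  0.001 -0.003]
35 -0.09 0.1602 [0.041 0.001 0.037]
30 -0.0964 0.1515 [0.073 0.001 0.08 ]
25 -0.1021 0.1423 [0.102 0.001 0.126]
20 -0.1069 0.1325 [0.126 0.001 0.175]
15 -0.111 0.1224 [0.146 0.001 0.226]
10 -0.1141 0.1118 [0.162 0.001 0.279]
5 -0.1163 0.101 [0.173 0.001 0.333]
0 -0.1175 0.09 [0.179 0.001 0.388]
[0.97901766 2.87545224 0.64009636]
```

View pics/side9c.png

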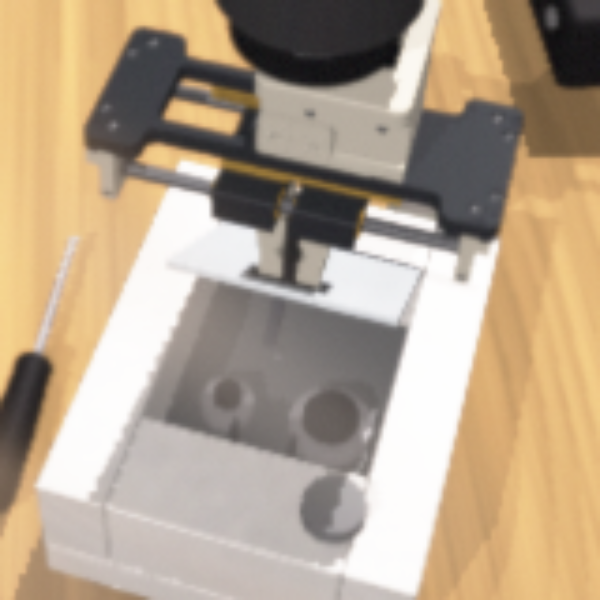

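The cover is half shut under the fingertips (about (290,280)), and both buttons are visible and up. Continuing the sweep.

Emit:
{"name": "carry_out", "arguments": {
  "deltas": [
    [[0.04,0,0.037,0,-1],[0.073,0,0.08,0,-1],[0.102,0,0.126,0,-1],[0.126,0,0.175,0,-1],[0.146,0,0.226,0,-1]]
  ]
}}

```text
clock: 18.4
tool_pos: [0.5472, -0.1536, 0.1222]
orientation: [-180.0, -0.0, -110.7]
force: [1.0, 3.1, 1.4]
opening: 0.0004
gripper_force: 1.3
```

Emit:
{"name": "carry_out", "arguments": {
  "deltas": [
    [[0.014,0,0.053,0,-1],[0.025,0,0.107,0,-1],[0.031,0,0.162,0,-1],[0.031,0,0.19,0,-1],[0.031,0,0.205,0,-1]]
  ]
}}

```text
clock: 18.9
tool_pos: [0.5451, -0.1592, 0.0816]
orientation: [180.0, -0.0, -110.7]
force: [-3.4, 3.9, 20.3]
opening: 0.0004
gripper_force: 9.8
```

```bash
python3 sweep.py; python3 -c "
from h import *;print(ctrl.get_obs()['force'])"
```

```text
console rel 0.0003 -0.1166 0.0816 18.9 [ 1.79982537e+02 -3.51233108e-02 -1.10720064e+02]
[-3.41636548  3.85627451 20.30787574]
```

Emit:
{"name": "carry_out", "arguments": {
  "deltas": [
    [[0,0,0.008,0,-1],[0,0,0.008,0,-1],[0,0,0.008,0,-1]]
  ]
}}

```text
clock: 19.2
tool_pos: [0.5451, -0.1592, 0.0817]
orientation: [-180.0, -0.0, -110.7]
force: [-4.1, 2.6, 14.0]
opening: 0.0007
gripper_force: 6.7
```

Emit:
{"name": "carry_out", "arguments": {
  "deltas": [
    [[0,0,-0.08,0,-1],[0,0,-0.2,0,-1],[0,0,-0.4,0,-1],[0,0,-0.6,0,-1],[0,0,-0.8,0,-1]]
  ]
}}

```text
clock: 19.7
tool_pos: [0.544, -0.1592, 0.2414]
orientation: [179.9, -0.0, -110.7]
force: [0.9, 0.3, -0.6]
opening: 0.0002
gripper_force: 0.0
```

Emit:
{"name": "carry_out", "arguments": {
  "deltas": [
    [[-0.8,0.39,-0.15,0,-1],[-0.8,0.39,-0.15,0,-1],[-0.8,0.39,-0.15,0,-1],[-0.8,0.39,-0.15,0,-1],[-0.8,0.39,-0.15,0,-1]]
  ]
}}

```text
clock: 20.2
tool_pos: [0.5283, 0.0211, 0.271]
orientation: [-180.0, 0.0, -110.5]
force: [-0.0, -0.8, -0.4]
opening: 0.0004
gripper_force: 0.0
```

Emit:
{"name": "carry_out", "arguments": {
  "deltas": [
    [[0,0,0,0,-1],[0,0,0,0,-1],[0,0,0,0,-1]]
  ]
}}

```text
clock: 20.5
tool_pos: [0.5285, 0.0172, 0.2699]
orientation: [180.0, -0.0, -110.8]
force: [-0.8, -0.2, -0.4]
opening: 0.0006
gripper_force: 0.0
```

Run:
```python
from h import *
o=ctrl.get_obs();print(o["clock"],o["tool_pos"],o["force"],np.abs(o["qvel"]).max())
S=[ctrl.snapshot(n) for n in("side","wrist")]
for s in S:
    for nm,z in(("cover_edge",.09),("cover_press",.09),("magnet_puck",.09)):
        for d in ctrl.spot_point(s,nm)[:1]: print(nm,round(d["p"],2),d["centre"],pix2z(s,d["centre"],z).round(4))
a=cv2.cvtColor(S[0]["color"],cv2.COLOR_RGB2BGR)[210:390,170:370];b=cv2.cvtColor(S[1]["color"],cv2.COLOR_RGB2BGR)[0:270,:360]
cv2.imwrite("pics/m10.png",np.hstack([cv2.resize(a,(400,360)),cv2.resize(b,(400,360))]))
```

```text
20.5 [0.52853912 0.01718941 0.26988101] [-0.76327632 -0.20570475 -0.43078553] 0.1459320198733036
cover_edge 0.85 [289.0, 307.8] [ 0.5386 -0.18    0.09  ]
cover_press 0.95 [290.5, 298.0] [ 0.5437 -0.1575  0.09  ]
magnet_puck 0.85 [306.6, 325.8] [ 0.5684 -0.2217  0.09  ]
cover_edge 0.71 [204.8, 16.8] [ 0.5357 -0.1759  0.09  ]
cover_press 0.81 [200.0, 37.3] [ 0.5481 -0.1603  0.09  ]
```

View pics/m10.png

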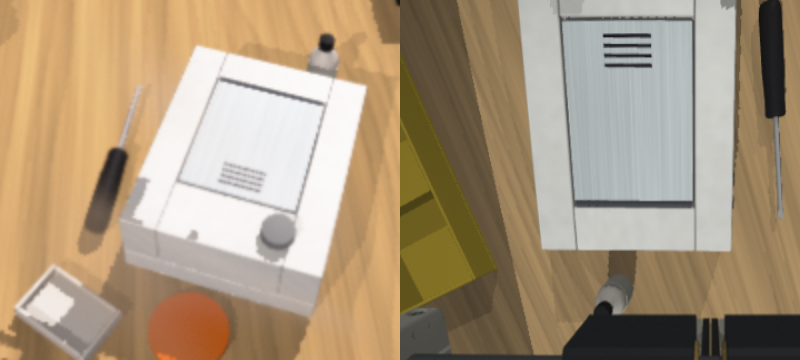

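The cover is flush and latched (ribs at (243,177), side half), 1.3 s after I let go. The puck, disc, tray, driver and bottle have not moved, and the arm is clear.

```bash
python3 -c "
from plant import ctrl;print(ctrl.close_job())"
```

```text
the job is handed in; nothing more can be done
None
```

I popped the cover open, pressed the large button its full 6 mm travel and let it come back up, then pushed the cover shut until it latched flush. The small button and the things lying around were left alone, and I handed the job in at about 20.6 s with the arm clear.

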